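Contamination check of a vial over the probe window

ROBOT

A 6-joint arm with a two-finger parallel gripper is mounted at the origin on a cart in front of the work surface, level with it; the furniture and walls round the work are solid. World frame = base frame: x ahead of the robot, y to its left, z up, the work surface at z = 0. Lengths are in m, angles in degrees, forces in N, time in s.
With the tool pointing down it reaches from about 0.35 to 0.875 m from the base axis. Payload 4.2 kg.
Tool frame: the origin (TCP) lies on the centre line of the jaws, within the pads' length; the fingertips stand 25 mm ahead of it and the grasp point (between the pads) lies 6 mm ahead of it; z points along the fingers, y is the line along which they close (so a half turn about z gives the same grasp; the last joint's range is limited). The gripper opens to 87 mm and grips with 3 to 60 N. Pads are 19 mm wide; open, the fingers measure 117 mm over their backs; the gripper's body (75 mm by 190 mm) begins 51 mm behind the grasp point.
Start: joints at [81.795, 22.042, 0.453, 0, -68.411, -14.817], TCP at [0.244, 0.575, 0.248] pointing down, gripper open.
Joint ranges: [-179.83, 179.83], [-69.29, 118.12], [-61.27, 80.66], [-181.25, 117.63], [-171.15, -9.14], [-177.46, 177.46]. Speed limits (degrees/s): [159.86, 159.86, 180, 180, 180, 180].

INTERFACE

Orientations are given as a 3x3 rotation matrix whose columns are the frame's x, y, z axes.
In Python, from station import r gives the robot as it stands.
- The arm moves only by the tool move_arm, never from a script. Its argument "series" is a list of rows, each an object with "grip": the opening, from 0 (shut) to 1 (fully open); "xyz": the shift along the tool's x, y, z in mm, a list of three; "angular": the turn, a rotation vector about the tool's x, y, z in rad, a list of three. A call has 1 to 10 rows; each row is the pose to reach, as a shift and turn from the pose commanded when the call began, along the tool's axes at that moment; what a row does not reach only later rows make up. A row lasts 1/10 s, in which the tool goes at most 50 mm and 8.59 degrees, less where a joint would pass 70% of its speed; a pose out of reach is approached as far as the arm can. A call with a gripper value outside its range is refused whole. The fingers move at their own pace and stop on an object; the grip force is fixed at half the most. Time passes only in rows, so rows that repeat a pose let the fingers close. It gives the time, the measured TCP pose, the force, the opening and the grip force at its end, in the units of the state.
- r.sense(): the state, without advancing time (a new reading comes with each control period).
- r.capture(name): name is "scene" or "top" or "wrist"; returns a dict with "img" (480x640x3 uint8, red, green, blue), "camera_matrix" (3x3 intrinsics, pixels), "k1" (the pictures are not rectified: a ray, as slopes to the right and down, at radius r is drawn at 1 + k1 r^2 times it, then the intrinsics apply), "rvec" (rotation vector, rad) and "tvec" (3), from world to camera coordinates, as OpenCV has them; the wrist camera has in their place "hand_eye" (4x4, takes a point from camera to tool coordinates, whose origin is the TCP and whose axes are the flange's). Camera axes: x right, y down, z forward; pixel columns grow to the right and rows downward; lengths in m; the calibration is good to about 2 mm. A picture is of the moment at which its call begins: read the wrist's pose just before it. There is no depth.
- r.finish_job(): hands the job in; it is judged then, once.
The state is a dict: "time_s": time; "joints": joint angles; "joint_velocities": joint speeds; "effort": joint torques, N m; "tcp_pos": TCP position; "ee_rot": TCP orientation; "wrist_force": force on the tool from outside, world axes, zero at the start; "moment": the same for the moment, N m; "gripper_width": opening from 0.0 (shut) to 1.0 (fully open); "gripper_force": force on a finger pad.
Only numpy, scipy, OpenCV 4.12 (cv2) and the standard library are available. Lean on these libraries where they do the work, as an engineer would, in place of code of your own. Each camera call takes 0.05 s, during which the arm holds its last target. There are 200 camera calls.

TASK

Switch the contamination monitor on: push its selector knob down and, keeping it down, turn it clockwise past the yellow dot to the green dot, then let it spring back up. Then take the blue-capped vial out of the rack, lift it over the lead brick wall, and finish still holding it upright and still, centred over the round window of the probe and about 1 cm above it. Touch neither the probe nor the wall with anything, and leave the white-capped vials and the beaker where they are.

Things in the scene. Friction and masses are not known exactly. Their poses are not given: they have to be found in the camera images.
- monitor: contamination monitor, fixed: plate 170 x 262 mm, 9 mm high, with a grey ratemeter case (light grey top panel 160 x 116 mm, 62 mm above the worktop, flat meter on its far half) and, right of it, the probe. Origin: plate centre at worktop height; x ahead, y left, z up. Selector axis at x -36, y +68 mm, window centre at x -34, y -72 mm. A thin lead loops out to x = 125 mm
- probe: pancake probe, fixed to the monitor: steel disc 68 mm across with a round window (47 mm, fine metal grid) that faces up, 50 mm above the worktop; a black handle (25 mm thick, 116 mm from the window's centre to its end) lies to +x. Origin: below the window's centre at worktop height, axes as the monitor's
- window (a point): centre of the probe's window, on the level of its grid, 50 mm above the worktop; axes as the monitor's, z up
- knob_top (a point): middle of the top of the round, fluted black selector knob, on its turning axis, 97.5 mm above the worktop when up; x towards its red pointer line, z up. The knob is 32 mm across and its grip reaches 22 mm down from the top to a skirt 39 mm across (26.5 mm below the top). Grip it from above with the fingertips at least 12 mm above the panel, so that there is room to press it down
- selector (a joint): angle of the selector knob, rad, growing clockwise from above: 0 = white dot (off), 0.61 = yellow (battery test), 1.22 = green (count, end stop). Up, lugs lock it in one of these three places (0.06 rad of play); pressed at least 5.5 mm it turns freely (0.02 N m). Let up between two places, it stays down until turned to one
- selector_press (a joint): how far the selector knob is pressed down, m: 0 = up, 0.0075 = fully down; a spring pushes it up with 4.5 N when up and 10 N when fully down
- vial_blue: the glass sample vial with the blue screw cap, 50 mm tall, about 20 g, standing upright in one of the rack's four holes: body 22 mm across up to 33 mm height, a shoulder, cap 19 mm across from 38 mm to the top. The glass between the rack's top (18 mm above the vial's underside) and the shoulder is the best place to grip. Origin: centre of its underside, z up along its axis
- vial_white_1: a vial of the same size with a white cap, in another hole of the rack; to be left alone. Origin: centre of its underside
- vial_white_2: a second such white-capped vial
- vial_white_3: a third such white-capped vial
- rack: blue vial rack, fixed: block 180 x 52 x 26 mm, long along its x. Four holes of 24 mm, 18 mm deep, in a row along x at x = -66, -22, 22 and 66 mm, so each vial stands out 32 mm; no thing stands beside the row on its y sides. Origin: centre of its underside
- wall: low wall of grey lead bricks between the rack and the monitor, fixed: 225 mm long along its x, 49 mm thick along its y, 100 mm high. Origin: centre of its underside
- beaker: glass beaker, 73 mm across and 95 mm tall, loose, beyond the ratemeter case; to be left alone. Origin: centre of its underside

How it is judged:
By the outcome, as a careful person would: the job done as asked, in the order asked, and still so for the second after the job is handed in, while the arm keeps its last pose, push and grip.
It also fails if it takes over 61 s, if anything falls off the work surface, if the arm or the gripper's body presses on something with over 40 N, if the wrist force passes 120 N, or if a joint passes its speed limit or range.

## Working session

There is one attempt and no reset: what is moved stays moved. The work goes in short steps, Python scripts to look and compute and a tool call to move; the robot and the scene stay as the last step left them, time stands still between calls to the robot, and variables do not carry over. Pictures are saved under pics/ and viewed, at most 10 in all, crops included, and the job is handed in when it is done.

Besides the shell and the picture viewer there is one more tool, called after "Call:" in YAML: its name, and indented under it one key for each argument. move_arm: Moves the arm, as the interface text tells. Its arguments: {"type":"object","properties":{"series":{"type":"array"}},"required":["series"]}

```bash
mkdir -p pics; ls; python3 - <<'E'
from station import r
import cv2,pickle
s=r.sense();print(s)
d={}
for n in("scene","top"):
    c=r.capture(n);d[n]=c;cv2.imwrite(f"pics/{n}0.png",c["img"][:,:,::-1])
    print(n,c["camera_matrix"],c["k1"],c["rvec"],c["tvec"])
pickle.dump(d,open("cap0.pkl","wb"))
E
```

```text
pics
{'time_s': 0.0, 'joints': array([ 8.17952775e+01,  2.20909754e+01,  3.79573829e-01, -2.73899953e-02,
       -6.84112117e+01, -1.48179226e+01]), 'joint_velocities': array([ 0.00673133, -0.07305984, -0.0929566 , -0.03391006,  0.04554161,
        0.02878162]), 'effort': array([-8.45358154e-04, -3.90665209e+01,  1.87402010e+01,  4.21969414e+00,
        1.09191769e-02, -1.94435911e-04]), 'tcp_pos': array([0.24419387, 0.57472674, 0.24646003]), 'ee_rot': array([[ 9.20281405e-01, -3.91256413e-01, -7.45355515e-04],
       [-3.91257105e-01, -9.20279119e-01, -2.05462395e-03],
       [ 1.17949681e-04,  2.18245786e-03, -9.99997611e-01]]), 'wrist_force': array([ 0.19107491, -0.02949111, -0.3821948 ]), 'moment': array([ 0.01758827, -0.0074525 ,  0.03876698]), 'gripper_force': 0.0, 'gripper_width': 1.0010429746991276}
scene [[471.89231149   0.         318.42400163]
 [  0.         471.89231149 243.39198788]
 [  0.           0.           1.        ]] -0.013655753179151731 [ 2.27076591 -0.54549229  0.25811007] [-0.49339938  0.16267711  0.8655764 ]
top [[503.98384081   0.         326.05530594]
 [  0.         503.98384081 237.73188046]
 [  0.           0.           1.        ]] 0.006504545876162925 [ 2.18169198 -2.13117688  0.12520845] [-0.09454876  0.53907445  0.91752722]
```

View pics/top0.png

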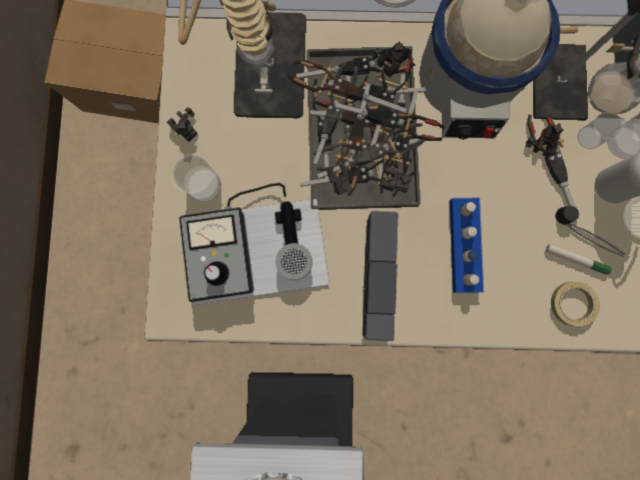

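View pics/scene0.png

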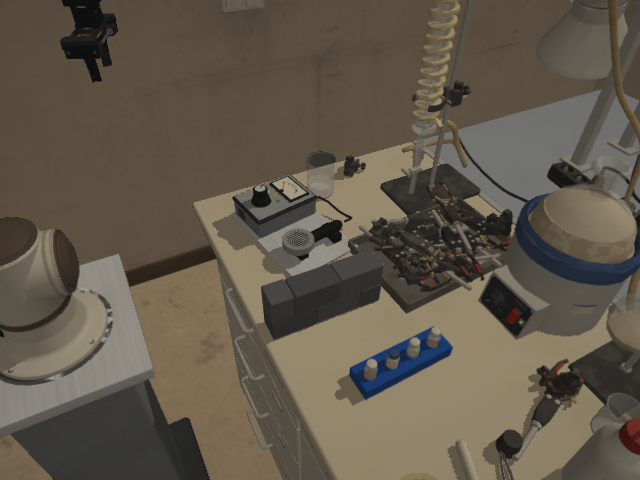

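The top view shows the knob at about (216,273), the probe window (294,261), the wall (381,275), the rack (467,245) and the blue cap, second from the front, at about (468,256). The scene view agrees. Next I'll measure these positions.

```bash
cat > h.py <<'E'
import numpy as np,cv2,pickle
def dist(c): return np.array([c["k1"],0,0,0,0],float)
def campose(c,tcp=None,rot=None):
    if "rvec" in c:
        R=cv2.Rodrigues(np.array(c["rvec"],float))[0];return R.T,-R.T@np.array(c["tvec"],float).ravel()
    H=np.array(c["hand_eye"]);return rot@H[:3,:3],rot@H[:3,3]+tcp
def ray(c,uv,tcp=None,rot=None):
    # model: distorted = s*(1+k1 r^2), r of the true slope = OpenCV k1
    p=cv2.undistortPoints(np.array(uv,float).reshape(-1,1,2),np.array(c["camera_matrix"]),dist(c)).reshape(-1,2)
    R,t=campose(c,tcp,rot);return t,np.c_[p,np.ones(len(p))]@R.T
def onplane(c,uv,z,tcp=None,rot=None):
    o,d=ray(c,uv,tcp,rot);return o+d*((z-o[2])/d[:,2])[:,None]
def proj(c,P,tcp=None,rot=None):
    R,t=campose(c,tcp,rot);q=(np.atleast_2d(P)-t)@R
    return cv2.projectPoints(q,np.zeros(3),np.zeros(3),np.array(c["camera_matrix"]),dist(c))[0].reshape(-1,2)
E
python3 - <<'E'
from h import *
d=pickle.load(open("cap0.pkl","rb"));c=d["top"];im=c["img"]
print("cam",campose(c)[1],campose(d["scene"])[1])
hsv=cv2.cvtColor(im,cv2.COLOR_RGB2HSV)
m=cv2.inRange(hsv,(105,150,60),(130,255,255))
m[:, :430]=0;m[:, 500:]=0;m[:190]=0;m[300:]=0
cs=max(cv2.findContours(m,0,2)[0],key=cv2.contourArea)
q=cv2.boxPoints(cv2.minAreaRect(cs));print("rack px",q);P=onplane(c,q,0.026);print(P,P.mean(0),np.linalg.norm(np.diff(P,axis=0),axis=1))
# wall top
print("wall",onplane(c,[(371,212),(398,214),(365,338),(393,339)],0.1))
print("knob",onplane(c,[(216,273)],.0975),"win",onplane(c,[(294,261)],.05))
print("blue",onplane(c,[(468,256)],.058))
a=cv2.resize(im[195:305,175:335],None,fx=5,fy=5,interpolation=cv2.INTER_CUBIC)
cv2.imwrite("pics/crop1.png",a[:,:,::-1])
b=cv2.resize(im[195:345,355:495],None,fx=4,fy=4,interpolation=cv2.INTER_CUBIC)
cv2.imwrite("pics/crop2.png",b[:,:,::-1])
E
```

```text
cam [ 0.42648664 -0.0880471   0.97557869] [ 0.18792781 -0.6855445   0.71682716]
rack px [[450.6132  199.10378]
 [478.25656 197.9019 ]
 [482.30185 290.94342]
 [454.65848 292.14526]]
[[ 0.62189422 -0.31835231  0.026     ]
 [ 0.625428   -0.37114288  0.026     ]
 [ 0.4484696  -0.37642145  0.026     ]
 [ 0.44499543 -0.32480526  0.026     ]] [ 0.53519681 -0.34768048  0.026     ] [0.05290871 0.17703711 0.05173298]
wall [[ 0.58039067 -0.16035705  0.1       ]
 [ 0.57791332 -0.20786311  0.1       ]
 [ 0.36202515 -0.15290772  0.1       ]
 [ 0.36150267 -0.20069359  0.1       ]]
knob [[0.46695254 0.10778566 0.0975    ]] win [[ 0.49452646 -0.02406083  0.05      ]]
blue [[ 0.51050282 -0.34158345  0.058     ]]
```

View pics/crop1.png

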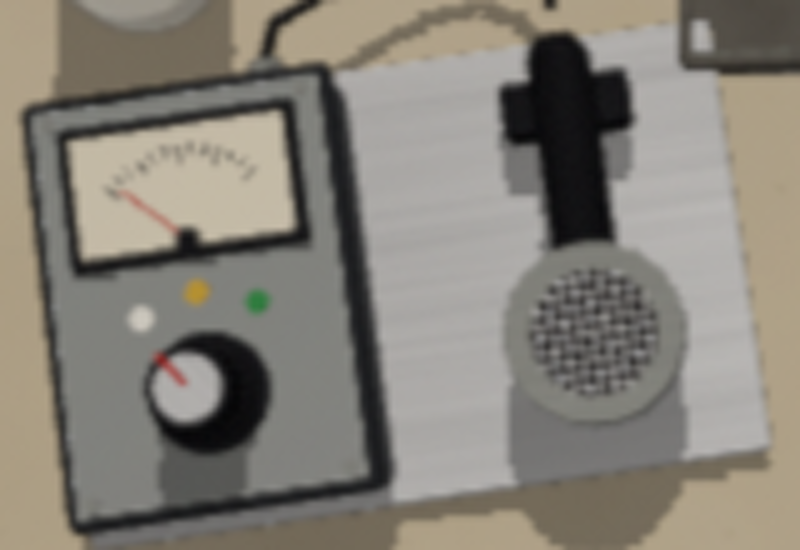

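View pics/crop2.png

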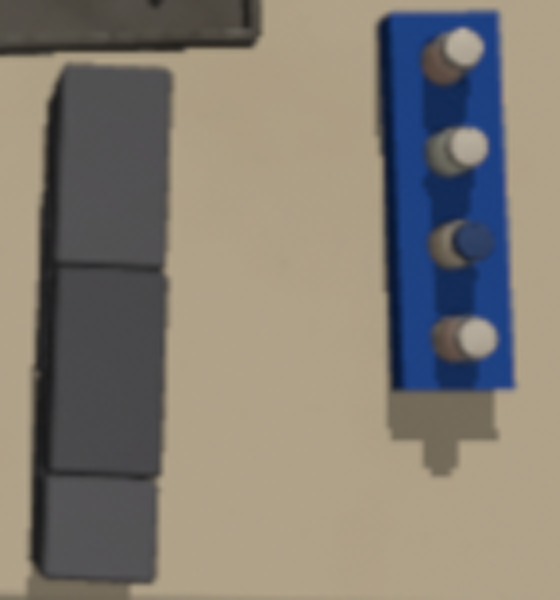

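The crops show the knob's top disc at crop1 (187,388), which is (212.4,272.6) in the full picture, with its pointer toward the white dot. The window is at (294,261.6), the blue cap at (473,255), and the wall and rack edges are clear.

```bash
python3 - <<'E'
from h import *
from station import r
d=pickle.load(open("cap0.pkl","rb"));c=d["top"]
f=lambda L,s,o:(np.array(L,float)+.5)/s-.5+o
k=onplane(c,f([(187,388)],5,(175,195)),.0975)[0];w=onplane(c,f([(595,333)],5,(175,195)),.05)[0]
b=onplane(c,f([(473,242)],4,(355,195)),.058)[0]
print("knob",k,"win",w,"blue",b,"knob-win dist",np.linalg.norm((k-w)[:2]),"exp",np.hypot(140,2))
v=(k-w)[:2];yaw=np.arctan2(v[1],v[0])-np.arctan2(140,-2);print("monitor yaw",np.degrees(yaw))
P=onplane(c,f([(28,108),(75,525),(388,480),(322,72)],5,(175,195)),.062);print("panel",P,np.linalg.norm(np.diff(P,axis=0),axis=1),[np.degrees(np.arctan2(*(P[i]-P[j])[1::-1])) for i,j in((0,1),(3,2))])
W=onplane(c,f([(65,67),(172,70),(45,575),(155,580)],4,(355,195)),.1);print("wall",W)
s=r.sense();R=s["ee_rot"]
for n,p in(("knob",k),("win",w),("blue",b)):
    print(n,"tool-frame shift mm at same height",1000*R.T@(np.r_[p[:2],s["tcp_pos"][2]]-s["tcp_pos"]))
    print(" scene px",proj(d["scene"],p))
E
```

```text
knob [0.46818078 0.11482074 0.0975    ] win [ 0.49414082 -0.02333645  0.05      ] blue [ 0.51231206 -0.35046878  0.058     ] knob-win dist 0.14057500057813965 exp 140.0142849854971
monitor yaw 9.823457552104122
panel [[0.57116657 0.1866575  0.062     ]
 [0.41970662 0.16080926 0.062     ]
 [0.43843212 0.04881516 0.062     ]
 [0.58707135 0.07927786 0.062     ]] [0.15364976 0.11354877 0.15172869] [np.float64(9.684826423982361), np.float64(11.582041521785207)]
wall [[ 0.581501   -0.16012269  0.1       ]
 [ 0.58124169 -0.20718212  0.1       ]
 [ 0.36143169 -0.15440983  0.1       ]
 [ 0.36046973 -0.20134057  0.1       ]]
knob tool-frame shift mm at same height [386.06154173 335.66779927   0.69529537]
 scene px [[259.57951832 188.26295864]]
win tool-frame shift mm at same height [464.00694972 452.65407297   0.93178286]
 scene px [[297.75983457 238.73040185]]
blue tool-frame shift mm at same height [608.72218635 746.59779961   1.52071797]
 scene px [[393.34019859 351.71146913]]
```

Call:
move_arm:
  series:
    - {"grip": 1, "xyz": [38, 33, 0], "angular": [0, 0, 0]}
    - {"grip": 1, "xyz": [77, 67, 0], "angular": [0, 0, 0]}
    - {"grip": 1, "xyz": [115, 100, 0], "angular": [0, 0, 0]}
    - {"grip": 1, "xyz": [154, 134, 0], "angular": [0, 0, 0]}
    - {"grip": 1, "xyz": [192, 167, 0], "angular": [0, 0, 0]}
    - {"grip": 1, "xyz": [230, 200, 0], "angular": [0, 0, 0]}
    - {"grip": 1, "xyz": [268, 234, 0], "angular": [0, 0, 0]}
    - {"grip": 1, "xyz": [306, 267, 0], "angular": [0, 0, 0]}
    - {"grip": 1, "xyz": [340, 296, 0], "angular": [0, 0, 0]}
    - {"grip": 1, "xyz": [360, 313, 0], "angular": [0, 0, 0]}

```text
time_s: 1.1
tcp_pos: [0.4537, 0.1434, 0.2473]
ee_rot: [[0.919, -0.394, -0.001], [-0.394, -0.919, -0.0], [-0.0, 0.001, -1.0]]
wrist_force: [1.1, 0.3, -0.1]
gripper_width: 1.001
gripper_force: 0.0
```

Call:
move_arm:
  series:
    - {"grip": 1, "xyz": [26, 23, 10], "angular": [0, 0, 0]}
    - {"grip": 1, "xyz": [26, 23, 30], "angular": [0, 0, 0]}
    - {"grip": 1, "xyz": [26, 23, 30], "angular": [0, 0, 0]}
    - {"grip": 1, "xyz": [26, 23, 30], "angular": [0, 0, 0]}

```text
time_s: 1.5
tcp_pos: [0.4681, 0.1149, 0.2175]
ee_rot: [[0.92, -0.391, -0.001], [-0.391, -0.92, -0.001], [-0.0, 0.001, -1.0]]
wrist_force: [-0.1, 0.6, 0.4]
gripper_width: 0.997
gripper_force: 0.0
```

```bash
python3 - <<'E'
from h import *
from station import r
s=r.sense();c=r.capture("wrist");pickle.dump((s,c),open("w1.pkl","wb"))
print(s["tcp_pos"],s["joints"],s["ee_rot"],s["time_s"],c["hand_eye"],c["camera_matrix"],c["k1"])
for p in([.46818,.11482,.0975],[.4941,-.0233,.05]):print(proj(c,p,s["tcp_pos"],s["ee_rot"]))
cv2.imwrite("pics/w1.png",c["img"][:,:,::-1])
E
```

```text
[0.4681422  0.11494842 0.21748411] [ 3.31650327e+01  9.61453206e+00 -2.16105930e+01  1.78915463e-02
 -5.88375180e+01  3.38175346e+01] [[ 9.20449007e-01 -3.90861912e-01 -7.69028926e-04]
 [-3.90862477e-01 -9.20448721e-01 -8.21775058e-04]
 [-3.86651122e-04  1.05698659e-03 -9.99999367e-01]] 1.5 [[ 5.57511122e-04 -9.63820478e-01 -2.66551636e-01  7.27525973e-02]
 [ 9.99999689e-01  3.88763879e-04  6.85842203e-04 -1.33324707e-04]
 [-5.57403112e-04 -2.66551936e-01  9.63820395e-01 -1.37013740e-01]
 [ 0.00000000e+00  0.00000000e+00  0.00000000e+00  1.00000000e+00]] [[361.69948364   0.         317.84934107]
 [  0.         361.69948364 237.80618258]
 [  0.           0.           1.        ]] -0.019281154083102332
[[317.74938285 239.82500679]]
[[461.83060839 131.63719868]]
```

View pics/w1.png

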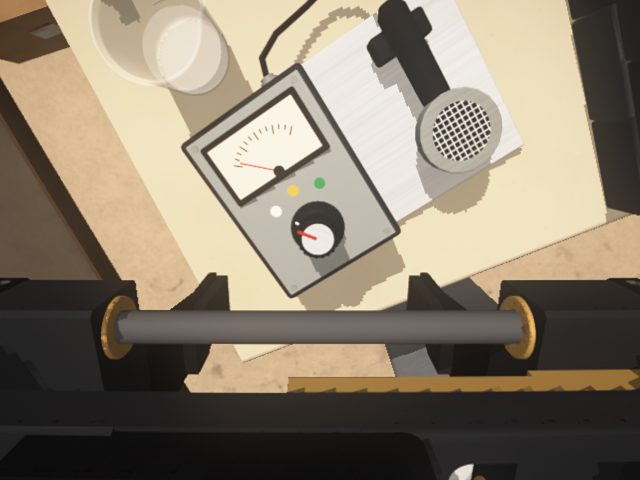

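The knob's top disc is at (317,239) and the window at (461,131), both within a pixel of prediction. I'll descend and grip the knob.

Call:
move_arm:
  series:
    - {"grip": 1, "xyz": [0, 0, 40], "angular": [0, 0, 0]}
    - {"grip": 1, "xyz": [0, 0, 75], "angular": [0, 0, 0]}
    - {"grip": 1, "xyz": [0, 0, 100], "angular": [0, 0, 0]}
    - {"grip": 1, "xyz": [0, 0, 115], "angular": [0, 0, 0]}
    - {"grip": 0.6, "xyz": [0, 0, 115], "angular": [0, 0, 0]}
    - {"grip": 0.3, "xyz": [0, 0, 115], "angular": [0, 0, 0]}
    - {"grip": 0.3, "xyz": [0, 0, 115], "angular": [0, 0, 0]}
    - {"grip": 0.3, "xyz": [0, 0, 115], "angular": [0, 0, 0]}
    - {"grip": 0.3, "xyz": [0, 0, 115], "angular": [0, 0, 0]}
    - {"grip": 0.3, "xyz": [0, 0, 115], "angular": [0, 0, 0]}

```text
time_s: 2.55
tcp_pos: [0.4684, 0.1151, 0.1031]
ee_rot: [[0.92, -0.391, 0.001], [-0.391, -0.92, 0.001], [0.001, -0.001, -1.0]]
wrist_force: [-0.2, 0.0, -0.0]
gripper_width: 0.541
gripper_force: 0.0
```

Call:
move_arm:
  series:
    - {"grip": 0.2, "xyz": [0, 0, 0], "angular": [0, 0, 0]}
    - {"grip": 0.2, "xyz": [0, 0, 0], "angular": [0, 0, 0]}
    - {"grip": 0.2, "xyz": [0, 0, 0], "angular": [0, 0, 0]}
    - {"grip": 0.2, "xyz": [0, 0, 0], "angular": [0, 0, 0]}
    - {"grip": 0.2, "xyz": [0, 0, 0], "angular": [0, 0, 0]}
    - {"grip": 0.2, "xyz": [0, 0, 0], "angular": [0, 0, 0]}

```text
time_s: 3.15
tcp_pos: [0.4683, 0.115, 0.1026]
ee_rot: [[0.92, -0.391, 0.0], [-0.391, -0.92, -0.0], [0.0, 0.0, -1.0]]
wrist_force: [0.0, -0.5, 2.0]
gripper_width: 0.356
gripper_force: 30.0
```

Call:
move_arm:
  series:
    - {"grip": 0, "xyz": [0, 0, 3], "angular": [0, 0, 0]}
    - {"grip": 0, "xyz": [0, 0, 6], "angular": [0, 0, 0]}
    - {"grip": 0, "xyz": [0, 0, 7], "angular": [0, 0, 0]}
    - {"grip": 0, "xyz": [0, 0, 7], "angular": [0, 0, 0]}
    - {"grip": 0, "xyz": [0, 0, 7], "angular": [0, 0, 0]}

```text
time_s: 3.65
tcp_pos: [0.4683, 0.1149, 0.0964]
ee_rot: [[0.921, -0.391, 0.0], [-0.391, -0.921, -0.0], [0.0, 0.0, -1.0]]
wrist_force: [-2.0, -1.4, 8.7]
gripper_width: 0.355
gripper_force: 30.0
```

Call:
move_arm:
  series:
    - {"grip": 0, "xyz": [0, 0, 1], "angular": [0, 0, 0]}
    - {"grip": 0, "xyz": [0, 0, 1], "angular": [0, 0, 0]}
    - {"grip": 0, "xyz": [0, 0, 1], "angular": [0, 0, 0]}

```text
time_s: 3.95
tcp_pos: [0.4683, 0.1149, 0.0955]
ee_rot: [[0.921, -0.391, 0.0], [-0.391, -0.921, -0.0], [0.0, 0.0, -1.0]]
wrist_force: [-3.2, -1.0, 9.5]
gripper_width: 0.36
gripper_force: 30.0
```

Call:
move_arm:
  series:
    - {"grip": 0, "xyz": [0, 0, 0], "angular": [0, 0, 0.12]}
    - {"grip": 0, "xyz": [0, 0, 0], "angular": [0, 0, 0.25]}
    - {"grip": 0, "xyz": [0, 0, 0], "angular": [0, 0, 0.38]}
    - {"grip": 0, "xyz": [0, 0, 0], "angular": [0, 0, 0.51]}
    - {"grip": 0, "xyz": [0, 0, 0], "angular": [0, 0, 0.64]}
    - {"grip": 0, "xyz": [0, 0, 0], "angular": [0, 0, 0.77]}
    - {"grip": 0, "xyz": [0, 0, 0], "angular": [0, 0, 0.9]}
    - {"grip": 0, "xyz": [0, 0, 0], "angular": [0, 0, 1.03]}
    - {"grip": 0, "xyz": [0, 0, 0], "angular": [0, 0, 1.15]}
    - {"grip": 0, "xyz": [0, 0, 0], "angular": [0, 0, 1.22]}

```text
time_s: 4.95
tcp_pos: [0.469, 0.1154, 0.0958]
ee_rot: [[-0.054, -0.999, 0.002], [-0.999, 0.054, 0.001], [-0.001, -0.002, -1.0]]
wrist_force: [-2.4, -0.2, 9.5]
gripper_width: 0.362
gripper_force: 30.0
```

```bash
python3 - <<'E'
from h import *
from station import r
s=r.sense();c=r.capture("wrist");R=s["ee_rot"]
print(s["tcp_pos"],s["joints"],s["moment"],s["wrist_force"],np.arctan2(R[1,0],R[0,0])-np.arctan2(-.391,.921),s["gripper_width"])
E
```

```text
[0.46904038 0.11544208 0.09580064] [ 33.16649406  18.50436072 -30.65943138   0.05148861 -40.71970843
 -36.28780223] [0.0715601  0.61258819 0.01734028] [-2.36497812 -0.1696989   9.51969609] -1.2231124839030998 0.36151348830276325
```

Call:
move_arm:
  series:
    - {"grip": 0, "xyz": [0, 0, 0], "angular": [0, 0, 0.03]}
    - {"grip": 0, "xyz": [0, 0, 0], "angular": [0, 0, 0.04]}
    - {"grip": 0, "xyz": [0, 0, 0], "angular": [0, 0, 0.04]}

```text
time_s: 5.3
tcp_pos: [0.4691, 0.1154, 0.0959]
ee_rot: [[-0.088, -0.996, 0.002], [-0.996, 0.088, 0.0], [-0.0, -0.002, -1.0]]
wrist_force: [-2.4, -0.5, 9.1]
gripper_width: 0.361
gripper_force: 30.0
```

```bash
python3 - <<'E'
from h import *
from station import r
s=r.sense();R=s["ee_rot"]
print(s["tcp_pos"],s["moment"],s["wrist_force"],np.arctan2(R[1,0],R[0,0])-np.arctan2(-.391,.921),s["gripper_width"])
E
```

```text
[0.46908232 0.11544948 0.09585302] [0.04935824 0.64698686 0.48872554] [-2.41767654 -0.48412754  9.0909196 ] -1.2570892932844733 0.36073696888622353
```

The moment jumped to 0.49 N m, so the knob is at the end stop. I'll ease off the turn, let the knob rise and release it.

Call:
move_arm:
  series:
    - {"grip": 0, "xyz": [0, 0, 0], "angular": [0, 0, -0.02]}
    - {"grip": 0, "xyz": [0, 0, -3], "angular": [0, 0, -0.02]}
    - {"grip": 0, "xyz": [0, 0, -6], "angular": [0, 0, -0.02]}
    - {"grip": 0, "xyz": [0, 0, -7], "angular": [0, 0, -0.02]}
    - {"grip": 0.3, "xyz": [0, 0, -7], "angular": [0, 0, -0.02]}
    - {"grip": 0.8, "xyz": [0, 0, -7], "angular": [0, 0, -0.02]}
    - {"grip": 0.8, "xyz": [0, 0, -7], "angular": [0, 0, -0.02]}
    - {"grip": 0.8, "xyz": [0, 0, -7], "angular": [0, 0, -0.02]}
    - {"grip": 0.8, "xyz": [0, 0, -7], "angular": [0, 0, -0.02]}
    - {"grip": 0.8, "xyz": [0, 0, -7], "angular": [0, 0, -0.02]}

```text
time_s: 6.3
tcp_pos: [0.4681, 0.1149, 0.1013]
ee_rot: [[-0.071, -0.997, -0.001], [-0.997, 0.071, -0.0], [0.0, 0.001, -1.0]]
wrist_force: [-0.3, -0.1, -0.5]
gripper_width: 0.726
gripper_force: 0.0
```

Call:
move_arm:
  series:
    - {"grip": 0.8, "xyz": [0, 0, 0], "angular": [0, 0, 0]}
    - {"grip": 0.8, "xyz": [0, 0, -20], "angular": [0, 0, 0]}
    - {"grip": 0.8, "xyz": [0, 0, -60], "angular": [0, 0, 0]}
    - {"grip": 0.8, "xyz": [0, 0, -100], "angular": [0, 0, 0]}
    - {"grip": 0.8, "xyz": [0, 0, -115], "angular": [0, 0, 0]}
    - {"grip": 0.8, "xyz": [0, 0, -115], "angular": [0, 0, 0]}
    - {"grip": 0.8, "xyz": [0, 0, -115], "angular": [0, 0, 0]}

```text
time_s: 7.0
tcp_pos: [0.4676, 0.1149, 0.2159]
ee_rot: [[-0.071, -0.997, -0.001], [-0.997, 0.071, 0.0], [-0.0, 0.001, -1.0]]
wrist_force: [-0.8, -0.5, -0.4]
gripper_width: 0.799
gripper_force: 0.0
```

```bash
python3 - <<'E'
from h import *
from station import r
s=r.sense();c=r.capture("wrist");R=s["ee_rot"]
print(s["tcp_pos"],s["ee_rot"],s["joints"],s["gripper_width"],s["time_s"])
for p in([.46818,.11482,.0975],[.4941,-.0233,.05]):print(proj(c,p,s["tcp_pos"],R))
# 200 px crop round the knob, x3
u,v=proj(c,[.4682,.1148,.0975],s["tcp_pos"],R)[0].astype(int)
a=cv2.resize(c["img"][max(v-90,0):v+60,u-100:u+100],None,fx=4,fy=4,interpolation=cv2.INTER_CUBIC)
cv2.imwrite("pics/w2.png",a[:,:,::-1]);print(u,v)
b=np.array([.51231,-.35047])
print("to blue",1000*R.T@np.r_[b-s["tcp_pos"][:2],0])
E
```

```text
[0.46763744 0.11487497 0.21591514] [[-7.13031892e-02 -9.97454179e-01 -1.00815815e-03]
 [-9.97454686e-01  7.13030837e-02  1.40211744e-04]
 [-6.79700045e-05  1.01558962e-03 -9.99999482e-01]] [ 3.31588723e+01  9.65350861e+00 -2.17871216e+01 -4.48927957e-02
 -5.86033404e+01 -3.72243098e+01] 0.7986792950845273 7.0
[[316.70402809 240.67583976]]
[[270.15335217  52.68755372]]
316 240
to blue [ 4.60975229e+02 -7.77393675e+01 -1.10283840e-01]
```

View pics/w2.png

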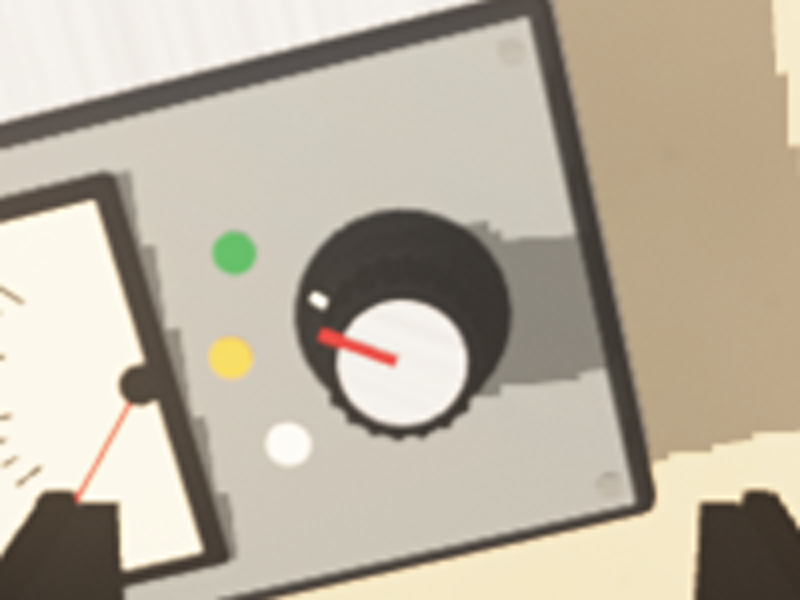

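The crop shows the knob up, with the red pointer at (320,335) toward the green dot (234,253). Its top is where the up position predicts. Now I'll move over the blue vial and turn the tool to the rack's axis.

Call:
move_arm:
  series:
    - {"grip": 0.8, "xyz": [25, -4, 0], "angular": [0, 0, 0.12]}
    - {"grip": 0.8, "xyz": [65, -11, 0], "angular": [0, 0, 0.25]}
    - {"grip": 0.8, "xyz": [112, -19, 0], "angular": [0, 0, 0.39]}
    - {"grip": 0.8, "xyz": [160, -27, 0], "angular": [0, 0, 0.53]}
    - {"grip": 0.8, "xyz": [208, -35, 0], "angular": [0, 0, 0.67]}
    - {"grip": 0.8, "xyz": [256, -43, 0], "angular": [0, 0, 0.81]}
    - {"grip": 0.8, "xyz": [304, -51, 0], "angular": [0, 0, 0.95]}
    - {"grip": 0.8, "xyz": [352, -59, 0], "angular": [0, 0, 1.09]}
    - {"grip": 0.8, "xyz": [400, -67, 0], "angular": [0, 0, 1.23]}
    - {"grip": 0.8, "xyz": [435, -73, 0], "angular": [0, 0, 1.36]}

```text
time_s: 8.05
tcp_pos: [0.5092, -0.3266, 0.2139]
ee_rot: [[-0.991, -0.132, -0.004], [-0.132, 0.991, 0.001], [0.004, 0.002, -1.0]]
wrist_force: [-0.3, 0.5, -0.6]
gripper_width: 0.798
gripper_force: 0.0
```

```bash
python3 - <<'E'
from h import *
from station import r
s=r.sense();R=s["ee_rot"];b=np.array([.51231,-.35047])
print(s["tcp_pos"],s["joints"],"to blue",1000*R.T@np.r_[b-s["tcp_pos"][:2],0],"turn",(np.degrees(np.arctan2(R[1,0],R[0,0]))+178.1)%360*np.pi/180)
E
```

```text
[ 0.50923048 -0.32656522  0.21394378] [-1.73570613e+01  2.16301096e+01 -5.18901885e+00 -4.93387141e-03
 -6.34226101e+01 -6.50537028e+01] to blue [  0.10371081 -24.10206079  -0.04417589] turn 0.09926071575390544
```

Call:
move_arm:
  series:
    - {"grip": 0.8, "xyz": [0, -24, 20], "angular": [0, 0, 0.1]}
    - {"grip": 0.8, "xyz": [0, -24, 40], "angular": [0, 0, 0.1]}
    - {"grip": 0.8, "xyz": [0, -24, 40], "angular": [0, 0, 0.1]}
    - {"grip": 0.8, "xyz": [0, -24, 40], "angular": [0, 0, 0.1]}

```text
time_s: 8.45
tcp_pos: [0.513, -0.3476, 0.1751]
ee_rot: [[-0.999, -0.04, -0.003], [-0.04, 0.999, 0.001], [0.003, 0.001, -1.0]]
wrist_force: [0.4, 0.5, 0.3]
gripper_width: 0.797
gripper_force: 0.0
```

```bash
python3 - <<'E'
from h import *
from station import r
s=r.sense();c=r.capture("wrist");R=s["ee_rot"];t=s["tcp_pos"];pickle.dump((s,c),open("w3.pkl","wb"))
b=np.array([.51231,-.35047,.058])
print(t,R,np.degrees(np.arctan2(R[1,0],R[0,0])),"pred",proj(c,b,t,R))
hsv=cv2.cvtColor(c["img"],cv2.COLOR_RGB2HSV)
m=cv2.inRange(hsv,(100,70,40),(135,255,255));m[290:]=0
for k in cv2.findContours(m,0,2)[0]:
    if cv2.contourArea(k)>60: print(cv2.contourArea(k),cv2.boundingRect(k),hsv[tuple(k[0][0][::-1])])
cv2.imwrite("pics/w3.png",c["img"][:,:,::-1])
E
```

```text
[ 0.512975   -0.34761939  0.17514381] [[-9.99186148e-01 -4.01994166e-02 -3.32399576e-03]
 [-4.02023092e-02  9.99191234e-01  8.08014504e-04]
 [ 3.28882571e-03  9.40989204e-04 -9.99994149e-01]] -177.69594396168617 pred [[313.71255387 240.84289872]]
8311.5 (282, 147, 67, 143) [118  72 176]
```

View pics/w3.png

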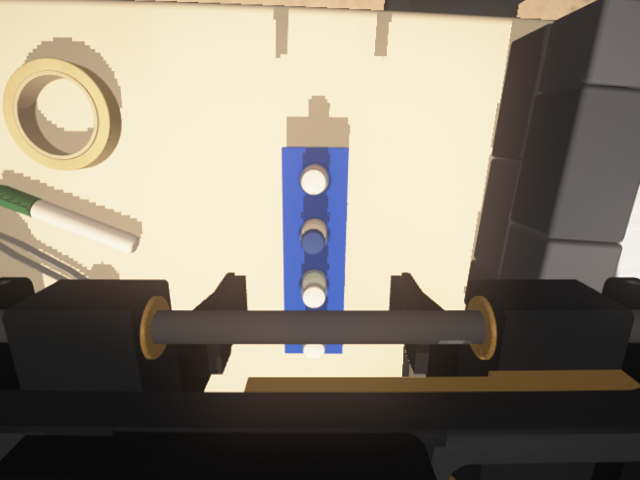

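The blue cap is at (313,241), exactly as predicted, and the rack edges line up with the tool. I'll descend with a small correction and close.

Call:
move_arm:
  series:
    - {"grip": 0.8, "xyz": [1, -3, 20], "angular": [0, 0, 0]}
    - {"grip": 0.8, "xyz": [1, -3, 60], "angular": [0, 0, 0]}
    - {"grip": 0.8, "xyz": [1, -3, 90], "angular": [0, 0, 0]}
    - {"grip": 0.7, "xyz": [1, -3, 110], "angular": [0, 0, 0]}
    - {"grip": 0.6, "xyz": [1, -3, 120], "angular": [0, 0, 0]}
    - {"grip": 0.5, "xyz": [1, -3, 120], "angular": [0, 0, 0]}
    - {"grip": 0.4, "xyz": [1, -3, 120], "angular": [0, 0, 0]}
    - {"grip": 0.4, "xyz": [1, -3, 120], "angular": [0, 0, 0]}
    - {"grip": 0.4, "xyz": [1, -3, 120], "angular": [0, 0, 0]}

```text
time_s: 9.4
tcp_pos: [0.5134, -0.3511, 0.058]
ee_rot: [[-0.999, -0.04, 0.002], [-0.04, 0.999, -0.001], [-0.002, -0.001, -1.0]]
wrist_force: [0.5, 0.5, 0.0]
gripper_width: 0.417
gripper_force: 0.0
```

Call:
move_arm:
  series:
    - {"grip": 0.4, "xyz": [1, 0, 3], "angular": [0, 0, 0]}
    - {"grip": 0.4, "xyz": [1, 0, 3], "angular": [0, 0, 0]}
    - {"grip": 0.4, "xyz": [1, 0, 3], "angular": [0, 0, 0]}

```text
time_s: 9.7
tcp_pos: [0.5115, -0.3509, 0.0535]
ee_rot: [[-0.999, -0.04, -0.0], [-0.04, 0.999, 0.0], [0.0, 0.0, -1.0]]
wrist_force: [0.7, 0.4, 0.1]
gripper_width: 0.398
gripper_force: 0.0
```

Call:
move_arm:
  series:
    - {"grip": 0.3, "xyz": [0, 0, 0], "angular": [0, 0, 0]}
    - {"grip": 0.2, "xyz": [0, 0, 0], "angular": [0, 0, 0]}
    - {"grip": 0.2, "xyz": [0, 0, 0], "angular": [0, 0, 0]}
    - {"grip": 0, "xyz": [0, 0, 0], "angular": [0, 0, 0]}
    - {"grip": 0, "xyz": [0, 0, 0], "angular": [0, 0, 0]}
    - {"grip": 0, "xyz": [0, 0, 0], "angular": [0, 0, 0]}
    - {"grip": 0, "xyz": [0, 0, 0], "angular": [0, 0, 0]}

```text
time_s: 10.4
tcp_pos: [0.5117, -0.3509, 0.0536]
ee_rot: [[-0.999, -0.04, -0.0], [-0.04, 0.999, -0.0], [0.0, -0.0, -1.0]]
wrist_force: [0.5, 0.5, -0.0]
gripper_width: 0.233
gripper_force: 30.0
```

Call:
move_arm:
  series:
    - {"grip": 0, "xyz": [0, 0, -4], "angular": [0, 0, 0]}
    - {"grip": 0, "xyz": [0, 0, -12], "angular": [0, 0, 0]}
    - {"grip": 0, "xyz": [0, 0, -25], "angular": [0, 0, 0]}
    - {"grip": 0, "xyz": [0, 0, -50], "angular": [0, 0, 0]}
    - {"grip": 0, "xyz": [0, 0, -80], "angular": [0, 0, 0]}
    - {"grip": 0, "xyz": [0, 0, -110], "angular": [0, 0, 0]}
    - {"grip": 0, "xyz": [0, 0, -135], "angular": [0, 0, 0]}
    - {"grip": 0, "xyz": [0, 0, -145], "angular": [0, 0, 0]}
    - {"grip": 0, "xyz": [0, 0, -145], "angular": [0, 0, 0]}
    - {"grip": 0, "xyz": [0, 0, -145], "angular": [0, 0, 0]}

```text
time_s: 11.4
tcp_pos: [0.5111, -0.3505, 0.1977]
ee_rot: [[-0.999, -0.039, -0.001], [-0.039, 0.999, 0.001], [0.001, 0.001, -1.0]]
wrist_force: [0.1, -0.1, -1.1]
gripper_width: 0.232
gripper_force: 30.0
```

```bash
python3 - <<'E'
from h import *
from station import r
s=r.sense();c=r.capture("scene");t=s["tcp_pos"];R=s["ee_rot"]
print(t,R,s["gripper_width"],s["joints"],"to win",1000*R.T@np.r_[.49414-t[0],-.02334-t[1],0])
base=t+np.array([0,0,-.0456]);top=base+[0,0,.05]
u=proj(c,[base,top]);print(u)
x,y=u.mean(0).astype(int)
a=cv2.resize(c["img"][y-60:y+60,x-80:x+80],None,fx=5,fy=5,interpolation=cv2.INTER_CUBIC);print(x-80,y-60)
cv2.imwrite("pics/s4.png",a[:,:,::-1])
E
```

```text
[ 0.51106359 -0.3504594   0.19767391] [[-0.99922155 -0.03943128 -0.00121003]
 [-0.03943271  0.99922153  0.00117735]
 [ 0.00116266  0.00122415 -0.99999857]] 0.23165901456874316 [-1.95152786e+01  2.37085044e+01 -4.37657966e+00 -4.57792879e-02
 -6.20028047e+01 -6.82033259e+01] to win [  4.011207   327.53207133   0.40561113]
[[400.38152809 316.30055539]
 [405.04672503 294.56606608]]
322 245
```

View pics/s4.png

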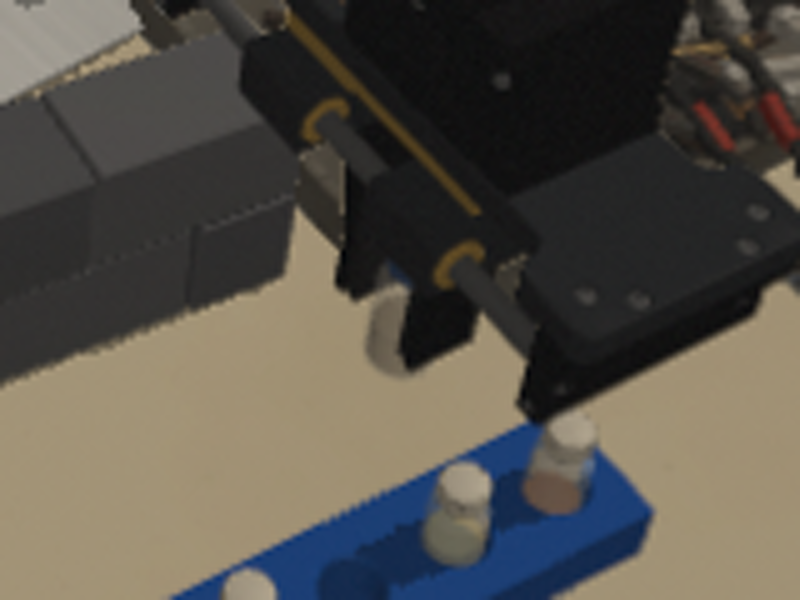

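The vial is held upright above the rack, with its bottom at crop (395,375) as predicted. The white-capped vials are undisturbed. I'll carry it over the wall.

Call:
move_arm:
  series:
    - {"grip": 0, "xyz": [0, 20, 0], "angular": [0, 0, 0]}
    - {"grip": 0, "xyz": [1, 60, 0], "angular": [0, 0, 0]}
    - {"grip": 0, "xyz": [2, 105, 0], "angular": [0, 0, 0]}
    - {"grip": 0, "xyz": [2, 150, 0], "angular": [0, 0, 0]}
    - {"grip": 0, "xyz": [3, 195, 0], "angular": [0, 0, 0]}
    - {"grip": 0, "xyz": [3, 240, 0], "angular": [0, 0, 0]}
    - {"grip": 0, "xyz": [4, 280, 0], "angular": [0, 0, 0]}
    - {"grip": 0, "xyz": [4.5, 310, 0], "angular": [0, 0, 0]}
    - {"grip": 0, "xyz": [4.5, 325, 0], "angular": [0, 0, 0]}
    - {"grip": 0, "xyz": [4.5, 327.5, 0], "angular": [0, 0, 0]}

```text
time_s: 12.45
tcp_pos: [0.4934, -0.0224, 0.1972]
ee_rot: [[-0.999, -0.043, -0.003], [-0.043, 0.999, -0.001], [0.003, -0.0, -1.0]]
wrist_force: [0.4, -0.5, -0.2]
gripper_width: 0.235
gripper_force: 30.0
```

Call:
move_arm:
  series:
    - {"grip": 0, "xyz": [0, 0, 20], "angular": [0, 0, 0]}
    - {"grip": 0, "xyz": [0, 0, 40], "angular": [0, 0, 0]}
    - {"grip": 0, "xyz": [0, 0, 50], "angular": [0, 0, 0]}
    - {"grip": 0, "xyz": [0, 0, 50], "angular": [0, 0, 0]}
    - {"grip": 0, "xyz": [0, 0, 50], "angular": [0, 0, 0]}
    - {"grip": 0, "xyz": [0, 0, 50], "angular": [0, 0, 0]}

```text
time_s: 13.05
tcp_pos: [0.4948, -0.024, 0.1493]
ee_rot: [[-0.999, -0.04, 0.002], [-0.04, 0.999, 0.0], [-0.002, 0.0, -1.0]]
wrist_force: [0.7, 0.7, -0.2]
gripper_width: 0.238
gripper_force: 30.0
```

```bash
python3 - <<'E'
from h import *
from station import r
for i in range(3):
    s=r.sense();c=r.capture("scene");t=s["tcp_pos"];R=s["ee_rot"]
    print(t,R[:,2],s["gripper_width"],s["wrist_force"],"to win",1000*R.T@np.r_[.49414-.0006-t[0],-.02334-t[1],0])
E
```

```text
[ 0.49482358 -0.02398174  0.1493494 ] [ 1.61814939e-03  1.41066193e-04 -9.99998681e-01] 0.23820559869990712 [ 0.72192688  0.70881736 -0.21841701] to win [ 1.25712233  0.69213395 -0.0019865 ]
[ 0.49474949 -0.02389764  0.14939479] [ 1.75994540e-03  3.18719258e-04 -9.99998401e-01] 0.23618889772026738 [ 0.70355075  0.05842035 -0.80815281] to win [ 1.18643255  0.60514306 -0.0019509 ]
[ 0.49466168 -0.02387058  0.14937758] [ 1.73020044e-03  3.59723645e-04 -9.99998439e-01] 0.24000160744912571 [ 1.10851655 -0.61068624 -0.04107528] to win [ 1.09975997  0.57463412 -0.00174987]
```

Call:
move_arm:
  series:
    - {"grip": 0, "xyz": [1, 0.5, 10], "angular": [0, 0, 0]}
    - {"grip": 0, "xyz": [1, 0.5, 22], "angular": [0, 0, 0]}
    - {"grip": 0, "xyz": [1, 0.5, 32], "angular": [0, 0, 0]}
    - {"grip": 0, "xyz": [1, 0.5, 40], "angular": [0, 0, 0]}
    - {"grip": 0, "xyz": [1, 0.5, 43], "angular": [0, 0, 0]}
    - {"grip": 0, "xyz": [1, 0.5, 43], "angular": [0, 0, 0]}
    - {"grip": 0, "xyz": [1, 0.5, 43], "angular": [0, 0, 0]}
    - {"grip": 0, "xyz": [1, 0.5, 43], "angular": [0, 0, 0]}

```text
time_s: 14.0
tcp_pos: [0.4935, -0.0233, 0.106]
ee_rot: [[-0.999, -0.04, 0.001], [-0.04, 0.999, 0.0], [-0.001, 0.0, -1.0]]
wrist_force: [-0.1, -0.7, -0.6]
gripper_width: 0.236
gripper_force: 30.0
```

```bash
python3 - <<'E'
from h import *
from station import r
s=r.sense();c=r.capture("scene");t=s["tcp_pos"];R=s["ee_rot"]
print(t,R[:,2],s["gripper_width"],s["time_s"],s["joint_velocities"],"to win",1000*R.T@np.r_[.49414-.0006-t[0],-.02334-t[1],0])
P=np.array([[.49414,-.02334,.05],[.49414,-.02334,.06],[.49414,-.02334,.11]])
u=proj(c,P);x,y=u.mean(0).astype(int)
print((u-[x-64,y-48])*6.25,x,y)
a=cv2.resize(c["img"][y-48:y+48,x-64:x+64],None,fx=6.25,fy=6.25,interpolation=cv2.INTER_CUBIC)
cv2.imwrite("pics/s5.png",a[:,:,::-1])
E
```

```text
[ 0.49349123 -0.02329429  0.10599482] [ 1.06334890e-03  2.31111354e-04 -9.99999408e-01] 0.23634515870613107 14.0 [ 0.08033756 -0.22373149 -0.0587079  -0.00529332  0.05135528 -0.00739325] to win [-4.69078532e-02 -4.76176400e-02  4.12942943e-05]
[[404.75135085 354.57215935]
 [404.31973531 332.37485793]
 [402.07172392 216.59726914]] 297 230
```

View pics/s5.png

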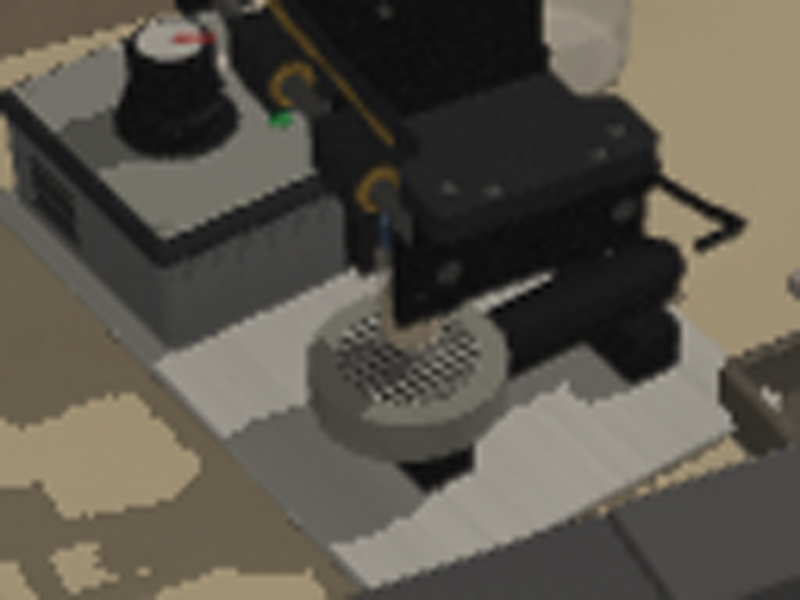

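The scene view shows the vial upright just above the window grid, touching nothing. Its bottom edge is near crop (411,350), and the knob is up and pointing to green. I'll check the centring in pixels.

```bash
python3 - <<'E'
from h import *
from station import r
s=r.sense();c=r.capture("scene");im=c["img"].astype(int)
d0=pickle.load(open("cap0.pkl","rb"))["scene"]["img"].astype(int)
df=np.abs(im-d0).max(2)
print("cols 288..308")
for v in range(230,243): print(v,df[v,288:309], )
th=np.linspace(0,2*np.pi,60)
for z in (.058,.060,.062):
    e=proj(c,np.c_[.49414+.011*np.cos(th),-.02334+.011*np.sin(th),np.full(60,z)]);print(z,"expected x",e[:,0].min(),e[:,0].max(),"y max",e[:,1].max())
# grid centre in the undisturbed picture: bright/dark texture extent
g=cv2.cvtColor(d0.astype(np.uint8),cv2.COLOR_RGB2GRAY).astype(float)
sd=np.sqrt(np.maximum(cv2.blur(g*g,(3,3))-cv2.blur(g,(3,3))**2,0))[222:258,270:328]
k=max(cv2.findContours(cv2.morphologyEx((sd>18).astype(np.uint8),cv2.MORPH_CLOSE,np.ones((5,5))),0,2)[0],key=cv2.contourArea)
x,y,w,h=cv2.boundingRect(k);print("grid box",x+270,y+222,w,h)
e=proj(c,np.c_[.49414+.0235*np.cos(th),-.02334+.0235*np.sin(th),np.full(60,.05)]);print("expected grid",e.min(0),e.max(0))
E
```

```text
cols 288..308
230 [ 7  7  6  6  5 11 23 30 96 87 88 90 94 90 90 91 90 91 74 43 21]
231 [  6   8   6   7   4  11  21   5 106  60  55  76 104  67  92  81  82  60
  32   6   6]
232 [ 6  6  6  5  6  9 13  8 30 70 68 66 70 24 49 36 28  6  6  6  6]
233 [ 6  6  5  4  8  3 54 28 62 60 40 11 23 39 77 47  6  4  5  5  6]
234 [ 6  4  6  5  2  8 11 18 37 14 17 16 44 55 25 17  2  5  5  5  6]
235 [ 7  6  2  5  4  6 11 38 20 14 44 51 19 17 76 16  5  5  4  5  4]
236 [ 3  3  4  2 18  1  7 23 22 48 27 17 58 23 50  8  4  4  4  6  4]
237 [ 1 21 12 24 11 33 22  5 17 26 48 13  9  1  4  5  5  6  4  4  6]
238 [13 24  9 24 24 14 16 32 14 23 17  3  5  4  5  6  4  4  6  6  2]
239 [10 24 24 27 17 33 11 15 24 25 12 17  5  6  5  3  6  7  3  4  7]
240 [25 24 18 44 11 26 24 23 14 24  3  5  4  4  6  7  3  5  6  5  3]
241 [17 22 12 34 13 26 15 13  7 22  2  2  6  6  2  5  6  5  3  4  4]
242 [21 22 15 26  7 34  9 23 10  2  3  5  2  3  5  4  4  5  5  5  6]
0.058 expected x 292.41714645361037 302.9914995246554 y max 239.4673065379756
0.06 expected x 292.39590877038347 302.9849655576316 y max 238.75214958312105
0.062 expected x 292.3746135975983 302.97841438049903 y max 238.03498509395027
grid box 287 222 41 36
expected grid [286.52466538 231.28993971] [308.98487069 246.44415548]
```

Measured against the window grid, the vial is within about 2 mm of centre and its underside is about 10 mm above. Everything is still and nothing is touched, so I'm handing in.

```bash
python3 -c "
from station import r
s=r.sense();print(s['tcp_pos'],s['time_s'],s['gripper_force']);print(r.finish_job())"
```

```text
[ 0.49340664 -0.02330168  0.10595493] 14.1 29.993203648846247
the job is handed in; nothing more can be done
None
```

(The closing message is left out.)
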